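# Lay up a laminated mallet head in the gluing jig

### The job

Do a dry lay-up of the laminated mallet head in the green gluing jig: seat the dark brown strip flat on the jig's board between the metal posts, then the pale cream strip on it, then the red strip on top of that, and finally centre the grey pressing block with the black knob on the stack, lengthwise along it, knob up. Let go of everything and leave the stack standing still. Do not disturb the marking gauge, the bowl or the loose stool leg lying round the jig.

Things in the scene. Friction and masses are not known exactly. Their poses are not given: they have to be found in the camera images.
- dark_layer: dark brown wooden strip 130 (own x) x 54 (own y) x 18 (z) mm, edges slightly rounded, about 0.09 kg, loose; origin at the centre of its underside; either way round fits; starts flat on the bench, long axis within 35 degrees of world x; grip across its 54 mm width; goes lowest, its underside 15 mm above the jig's underside
- pale_layer: cream-white wooden strip 130 (own x) x 54 (own y) x 18 (z) mm, edges slightly rounded, about 0.09 kg, loose; origin at the centre of its underside; either way round fits; starts flat on the bench, long axis within 35 degrees of world x; grip across its 54 mm width; goes second, its underside 33 mm above the jig's underside
- red_layer: deep red wooden strip 130 (own x) x 54 (own y) x 18 (z) mm, edges slightly rounded, about 0.09 kg, loose; origin at the centre of its underside; either way round fits; starts flat on the bench, long axis within 35 degrees of world x; grip across its 54 mm width; goes third, its underside 51 mm above the jig's underside
- press_block: grey block 120 (own x) x 48 (own y) x 18 (z) mm, about 0.3 kg, loose; black knob on its middle, 18 to 54 mm above the underside: 22 mm across for its lower 10 mm, 30 mm across from 36 to 50 mm up. Origin at the centre of the underside. Starts flat, knob up, long axis within 35 degrees of world x. Goes on the red strip, underside 69 mm above the jig's underside. Grip by the knob
- jig: fixed green board 170 (own x) x 110 (y) x 15 (z) mm; origin at the centre of its underside; yaw within 25 degrees of 0. Six metal posts 12 mm thick, rise 58 mm above the board (top 12 mm tapered to 4 mm): axes at x +-48, y +-36 and at x +-74, y 0. A strip along the jig's x fits between them with 3 mm spare on every side; the long sides are open to fingers for x within +-42 mm
- gauge: bystander: wooden marking gauge, pale beam 200 mm long (own y) through a brown stock, 55 x 200 x 70 mm, loose; origin at the centre of its underside; leave it alone
- bowl: bystander: small black bowl, 96 mm across, 56 mm high, loose; origin at the centre of its underside; leave it alone
- stool_leg: bystander: turned beech stool leg, 38 x 210 (own y) x 38 mm, lying loose between the robot and the jig; origin at the centre of its underside; leave it alone

How it is judged (in metres and radians):
On the way, in this order (a step that is already met when the one before it is completed fails the run):
1. the dark strip is seated on the jig's board (horizontal distance between dark_layer and jig below 0.008 m and z of dark_layer in the frame of jig between 0.011 and 0.019 m and angle between dark_layer's own z axis and vertical below 0.06 rad and angle between the x axis of dark_layer and the x axis of jig, either way round below 0.1 rad), for 0.2 s.
2. the pale strip is seated on the dark one (all of step 1 and horizontal distance between pale_layer and jig below 0.008 m and z of pale_layer in the frame of jig between 0.029 and 0.037 m and angle between pale_layer's own z axis and vertical below 0.06 rad and angle between the x axis of pale_layer and the x axis of jig, either way round below 0.1 rad), for 0.2 s.
3. the red strip is seated on the pale one (all of step 2 and horizontal distance between red_layer and jig below 0.008 m and z of red_layer in the frame of jig between 0.047 and 0.055 m and angle between red_layer's own z axis and vertical below 0.06 rad and angle between the x axis of red_layer and the x axis of jig, either way round below 0.1 rad), for 0.2 s.
4. the pressing block lies on the red strip (all of step 3 and horizontal distance between press_block and jig below 0.012 m and z of press_block in the frame of jig between 0.065 and 0.073 m and angle between press_block's own z axis and vertical below 0.06 rad and angle between the x axis of press_block and the x axis of jig, either way round below 0.2 rad), for 0.2 s.
At the end, for the whole second after the job is handed in: In the jig, bottom up: dark, pale, red strip, block, undersides 15, 33, 51, 69 mm (+-4) above the jig's underside; strips centred on the jig within 8 mm, block within 12 mm; long axes along the jig's x within 0.10 rad (strips), 0.2 rad (block); tilt under 0.06 rad; at rest (all of step 4 and linear speed of each of dark_layer, pale_layer, red_layer, press_block below 0.02 m/s and angular speed of each of dark_layer, pale_layer, red_layer, press_block below 0.2 rad/s); the robot touches nothing.
It fails at once if the marking gauge is displaced by more than 30 mm (distance of gauge from where it was at the start of the episode above 0.03 m).
It fails at once if the bowl is displaced by more than 30 mm (distance of bowl from where it was at the start of the episode above 0.03 m).
It fails at once if the stool leg is displaced by more than 30 mm (distance of stool_leg from where it was at the start of the episode above 0.03 m).
It also fails if it takes over 118 s, if anything falls off the work surface, if the arm or the gripper's body presses on something with over 40 N, if the wrist force passes 120 N, or if a joint passes its speed limit or range.

### The arm

A 6-joint arm with a two-finger parallel gripper is mounted at the origin on a cart in front of the work surface, level with it; the furniture and walls round the work are solid. World frame = base frame: x ahead of the robot, y to its left, z up, the work surface at z = 0. Lengths are in m, angles in degrees, forces in N, time in s.
With the tool pointing down it reaches from about 0.4 to 0.825 m from the base axis. Payload 7 kg.
Tool frame: the origin (TCP) lies between the finger pads; the fingertips stand 25 mm ahead of it and the grasp point (between the pads) lies 6 mm ahead of it; z points along the fingers, y is the line along which they close (so a half turn about z gives the same grasp; the last joint's range is limited). The gripper opens to 88 mm and grips with 3 to 60 N. Pads are 19 mm wide; open, the fingers measure 130 mm over their backs; the gripper's body (78 mm by 193 mm) begins 47 mm behind the grasp point.
Start: joints at [-58.608, 20.546, 0.682, 0, -70.136, -16.507], TCP at [0.173, -0.652, 0.252] pointing down, gripper open.
Joint ranges: [-176.03, 176.03], [-82.01, 121.73], [-58.28, 71.71], [-173.87, 95.51], [-174.79, -0.11], [-173.66, 173.66]. Speed limits (degrees/s): [136.94, 136.94, 172.46, 180, 180, 180].

### API

Orientations are given as [roll, pitch, yaw] about the fixed x, y, z axes, in that order (R = Rz(yaw) Ry(pitch) Rx(roll)).
In Python, from plant import r gives the robot as it stands.
- The arm moves only by the shell command python3 -m crank 'ROWS' [FORCE]. ROWS is JSON, a list of rows, each a list of 3 entries, a list of its own where there are three numbers: the turn, a rotation vector about the tool's x, y, z in degrees, then the shift along the tool's x, y, z in cm, then the closure, from -1 (fully open) to 1 (shut). In form: [[[wx, wy, wz], [dx, dy, dz], fingers], ...]. A call has 1 to 8 rows; each row shifts and turns the commanded pose from where the row before left it, along the tool's axes as they then stand; what a row does not reach is not made up. A row lasts 1/10 s, in which the tool goes at most 50 mm and 8.59 degrees, less where a joint would pass 70% of its speed; a pose out of reach is approached as far as the arm can. A call with a gripper value outside its range is refused whole. The fingers move at their own pace and stop on an object; FORCE is the grip in N (left out, the last holds). Time passes only in rows, so rows that do not move let the fingers close. It gives the time, the measured TCP pose, the force, the opening and the grip force at its end, in the units of the state.
- r.get_state(): the state, without advancing time (a new reading comes with each control period).
- r.capture(name): name is "scene" or "side" or "wrist"; returns a dict with "color" (420x560x3 uint8, red, green, blue), "range_z" (420x560 float32, m along the optical axis (not along the pixel's ray), 0 where there is no reading), "intrinsics" (3x3 intrinsics, pixels), "world_from_camera" (4x4, takes a point from camera to world coordinates); the wrist camera has in their place "hand_eye" (4x4, takes a point from camera to tool coordinates, whose origin is the TCP and whose axes are the flange's). Camera axes: x right, y down, z forward; pixel columns grow to the right and rows downward; lengths in m; the calibration is good to about 2 mm. The wrist camera is an equidistant fisheye: a pixel r from the principal point sees the ray r / f radians off the axis. A picture is of the moment at which its call begins: read the wrist's pose just before it.
- r.close_job(): hands the job in; it is judged then, once.
The state is a dict: "time_s": time; "joints": joint angles; "qd": joint speeds; "joint_torque": joint torques, N m; "tcp_pos": TCP position; "eef_rot": TCP orientation; "contact_force": force on the tool from outside, world axes, zero at the start; "moment": the same for the moment, N m; "gripper_width": finger opening in m; "gripper_force": force on a finger pad.
Only numpy, scipy, OpenCV 4.12 (cv2) and the standard library are available. Lean on these libraries where they do the work, as an engineer would, in place of code of your own. Each camera call takes 0.05 s, during which the arm holds its last target. There are 200 camera calls.

## Working session

There is one attempt and no reset: what is moved stays moved. The work goes in short steps, Python scripts to look and compute and a shell command to move; the robot and the scene stay as the last step left them, time stands still between calls to the robot, and variables do not carry over. Pictures are saved under pics/ and viewed, at most 14 in all, crops included, and the job is handed in when it is done.

```bash
ls; mkdir -p pics; python3 - <<'E'
from plant import r
import cv2
print(r.get_state())
for n in ("scene","side"):
    c=r.capture(n); cv2.imwrite(f"pics/{n}0.png",cv2.resize(c["color"][:,:,::-1],(784,588)))
    import numpy as np; np.savez(f"{n}0.npz",**c); print(c["world_from_camera"].round(3).tolist())
E
```

```text
pics
{'time_s': 0.0, 'joints': array([-5.86077474e+01,  2.05920028e+01,  6.36066188e-01, -2.11320148e-02,
       -7.01347501e+01, -1.65064878e+01]), 'qd': array([-0.01773607,  0.08093768, -0.02144874, -0.10886069,  0.09868447,
        0.0546263 ]), 'joint_torque': array([ 1.04900992e-03, -5.82720709e+01,  2.93060321e+01,  6.99753106e+00,
        6.84678686e-03, -1.65378224e-04]), 'tcp_pos': array([ 0.1732786 , -0.65194008,  0.25063047]), 'eef_rot': array([ 1.79907406e+02, -6.72205300e-03, -1.65121426e+02]), 'contact_force': array([0.07750406, 0.01421174, 0.19339066]), 'moment': array([0.01860526, 0.0361184 , 0.01402533]), 'gripper_force': 0.0, 'gripper_width': 0.0877621645582731}
[[-0.751, -0.454, 0.479, -0.081], [-0.66, 0.533, -0.53, 0.73], [-0.015, -0.714, -0.7, 0.977], [0.0, 0.0, 0.0, 1.0]]
[[0.999, 0.034, -0.026, 0.613], [0.041, -0.573, 0.818, -1.11], [0.013, -0.819, -0.574, 0.821], [0.0, 0.0, 0.0, 1.0]]
```

View pics/scene0.png

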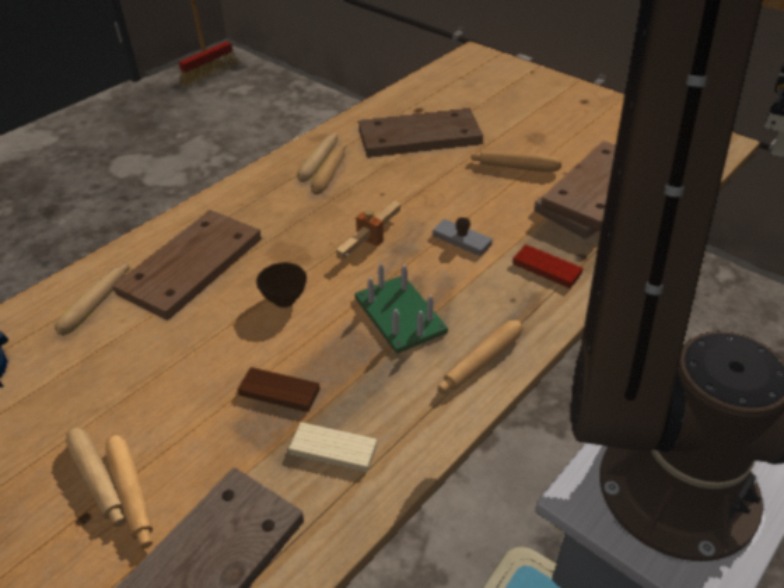

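View pics/side0.png

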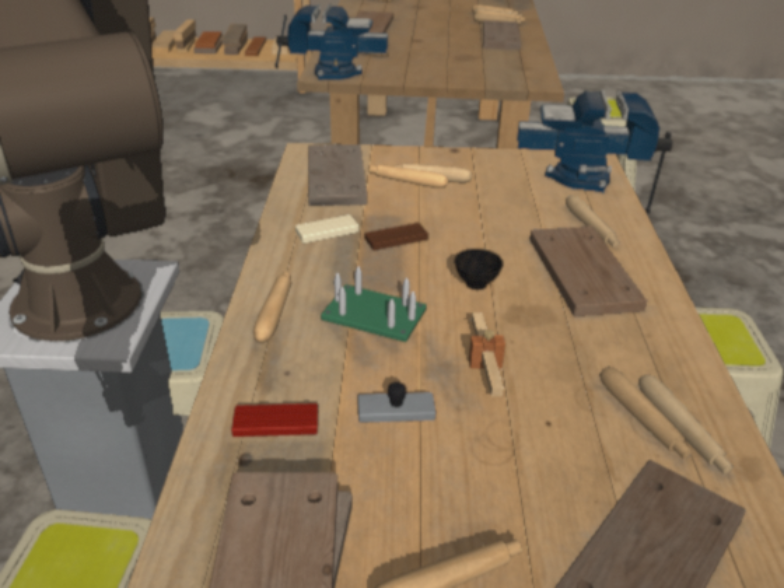

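Both views show all parts. Side view: red (276,419), block (397,407), jig (375,310), pale (327,228), dark (397,236), with the gauge, bowl and leg round the jig. Next I measure poses from colour and depth.

```bash
cat > h.py <<'E'
import numpy as np, cv2
def cloud(c):
    K=c["intrinsics"];z=c["range_z"].astype(float);v,u=np.mgrid[:z.shape[0],:z.shape[1]]
    p=np.stack([(u-K[0,2])/K[0,0]*z,(v-K[1,2])/K[1,1]*z,z],-1);T=c["world_from_camera"]
    return p@T[:3,:3].T+T[:3,3]
def rect(p):  # centre, long-axis angle, size
    (c,(w,h),a)=cv2.minAreaRect((p[:,:2]*1000).astype(np.float32))
    if w<h: a+=90;w,h=h,w
    return np.round(c,1),round((a+90)%180-90,1),round(w,1),round(h,1)
E
python3 - <<'E'
from h import *
seeds={"scene":dict(dark=(279,389),pale=(332,447),red=(547,265),block=(440,232),jig=(400,313),gauge=(370,228),bowl=(282,285),leg=(485,355)),
"side":dict(dark=(397,236),pale=(327,228),red=(276,419),block=(375,407),jig=(375,315),gauge=(487,350),bowl=(480,265),leg=(272,305))}
for n in seeds:
    c=np.load(n+"0.npz");P=cloud(c)
    for k,(u,v) in seeds[n].items():
        u,v=round(u/1.4),round(v/1.4);s=np.median(P[v-1:v+2,u-1:u+2].reshape(-1,3),0)
        d=np.linalg.norm(P[...,:2]-s[:2],axis=-1)
        m=(d<.13)&(P[...,2]>.009)&(P[...,2]<.09)&(c["range_z"]>0)
        if k in("dark","pale","red","block","jig"): m&=P[...,2]<.024
        m=cv2.morphologyEx(m.astype(np.uint8),cv2.MORPH_OPEN,np.ones((3,3)))
        _,l=cv2.connectedComponents(m)
        q=P[l==l[v,u]]
        print(n,k,s.round(3),len(q),rect(q),"z",np.median(q[:,2]).round(4))
E
```

```text
scene dark [0.588 0.273 0.02 ] 1071 (array([596.5, 268.5]), 22.7, 132.1, 58.9) z 0.0193
scene pale [0.439 0.296 0.019] 1296 (array([443.6, 292.2]), 25.9, 130.6, 57.3) z 0.0194
scene red [ 0.418 -0.293  0.02 ] 690 (array([ 424.5, -295.8]), 6.5, 132.2, 59.9) z 0.019
scene block [ 0.646 -0.235  0.016] 444 (array([ 607.3, -259.3]), 3.5, 121.4, 55.0) z 0.0188
scene jig [ 0.553 -0.     0.017] 1705 (array([561.6,  -6.9]), -20.1, 174.7, 111.8) z 0.0164
scene gauge [ 0.745 -0.129  0.041] 674 (array([ 758.5, -135.7]), -72.9, 197.8, 59.7) z 0.0381
scene bowl [0.774 0.094 0.02 ] 849 (array([759.5, 105. ]), -40.7, 98.1, 92.7) z 0.0401
scene leg [ 0.365 -0.004  0.033] 975 (array([376.1,  -6.9]), 84.2, 204.7, 38.9) z 0.0317
side dark [0.603 0.248 0.018] 466 (array([600.4, 266.7]), 23.8, 131.2, 59.3) z 0.0183
side pale [0.451 0.274 0.019] 456 (array([446.8, 290.7]), 25.8, 131.6, 63.9) z 0.0183
side red [ 0.43  -0.306  0.018] 1193 (array([ 426.9, -298.5]), 5.2, 128.9, 59.5) z 0.018
side block [ 0.58  -0.274  0.02 ] 860 (array([ 612.3, -260.2]), 5.4, 119.6, 53.1) z 0.0179
side jig [ 0.568 -0.031  0.016] 1469 (array([564.8,  -9. ]), -19.8, 170.9, 116.7) z 0.0155
side gauge [ 0.761 -0.151  0.041] 904 (array([ 760.8, -139.9]), -85.2, 203.2, 56.2) z 0.0377
side bowl [0.771 0.137 0.026] 744 (array([761.7, 104.6]), 52.5, 97.9, 95.7) z 0.0417
side leg [ 0.382 -0.041  0.036] 661 (array([380.7, -15.6]), 85.4, 207.4, 35.8) z 0.0313
```

```bash
cat >> h.py <<'E'
from scipy.spatial.transform import Rotation as Ro
def plan(s,x,y,z,yaw):  # turn about tool z first, then shift (cm) in the turned tool axes
    R0=Ro.from_euler("xyz",s["eef_rot"],degrees=True);y0=s["eef_rot"][2]
    yaw=y0+(yaw-y0+90)%180-90
    R1=Ro.from_euler("xyz",[180,0,yaw],degrees=True)
    print("turn",(R0.inv()*R1).as_rotvec(degrees=True).round(2),"shift cm",(R1.inv().apply(np.array([x,y,z])-s["tcp_pos"])*100).round(2))
def wcloud(c,s):
    K=c["intrinsics"];z=c["range_z"].astype(float);v,u=np.mgrid[:z.shape[0],:z.shape[1]]
    a,b=(u-K[0,2])/K[0,0],(v-K[1,2])/K[1,1];t=np.hypot(a,b)+1e-9;k=np.tan(np.minimum(t,1.4))/t
    p=np.stack([a*k*z,b*k*z,z],-1);T=c["hand_eye"];p=p@T[:3,:3].T+T[:3,3]
    return Ro.from_euler("xyz",s["eef_rot"],degrees=True).apply(p.reshape(-1,3)).reshape(p.shape)+s["tcp_pos"]
E
python3 - <<'E'
from h import *; from plant import r
plan(r.get_state(),.563,-.008,.25,-20)
E
```

```text
turn [ 0.08 -0.04 34.88] shift cm [-1.460e+01  7.384e+01  7.000e-02]
```

```bash
python3 -m crank '[[[0,0,7],[0,0,0],-1],[[0,0,7],[0,0,0],-1],[[0,0,7],[0,0,0],-1],[[0,0,7],[0,0,0],-1],[[0,0,7],[0,0,0],-1],[[0,0,0],[-0.9,4.6,0],-1],[[0,0,0],[-0.9,4.6,0],-1],[[0,0,0],[-0.9,4.6,0],-1]]'
python3 -m crank '[[[0,0,0],[-0.9,4.6,0],-1],[[0,0,0],[-0.9,4.6,0],-1],[[0,0,0],[-0.9,4.6,0],-1],[[0,0,0],[-0.9,4.6,0],-1],[[0,0,0],[-0.9,4.6,0],-1],[[0,0,0],[-0.9,4.6,0],-1],[[0,0,0],[-0.9,4.6,0],-1],[[0,0,0],[-0.9,4.6,0],-1]]'
python3 -m crank '[[[0,0,0],[-0.9,4.6,0],-1],[[0,0,0],[-0.9,4.6,0],-1],[[0,0,0],[-0.9,4.6,0],-1],[[0,0,0],[-0.9,4.6,0],-1],[[0,0,0],[-0.9,4.6,0],-1],[[0,0,0],[0,0,0],-1],[[0,0,0],[0,0,0],-1],[[0,0,0],[0,0,0],-1]]'
python3 - <<'E'
from h import *; from plant import r
s=r.get_state();c=r.capture("wrist");np.savez("w1.npz",**c,eef_rot=s["eef_rot"],tcp_pos=s["tcp_pos"])
print(c["hand_eye"].round(3),c["intrinsics"],s["tcp_pos"],s["eef_rot"])
cv2.imwrite("pics/w1.png",cv2.resize(c["color"][:,:,::-1],(784,588),interpolation=cv2.INTER_CUBIC))
E
```

```text
time_s: 0.9
tcp_pos: [0.2464, -0.5306, 0.2507]
eef_rot: [180.0, -0.1, 159.8]
contact_force: [1.0, 0.4, 0.3]
gripper_width: 0.0878
gripper_force: 0.0
time_s: 1.7
tcp_pos: [0.4408, -0.2094, 0.2516]
eef_rot: [180.0, 0.0, 159.9]
contact_force: [0.8, -0.4, 0.7]
gripper_width: 0.0875
gripper_force: 0.0
time_s: 2.5
tcp_pos: [0.5611, -0.0112, 0.2512]
eef_rot: [-180.0, -0.0, 159.9]
contact_force: [0.5, -0.5, 0.7]
gripper_width: 0.0876
gripper_force: 0.0
[[-0.001 -0.966 -0.26   0.07 ]
 [ 1.    -0.001 -0.001  0.001]
 [ 0.001 -0.26   0.966 -0.135]
 [ 0.     0.     0.     1.   ]] [[325.1922621    0.         277.32395678]
 [  0.         325.1922621  214.46210323]
 [  0.           0.           1.        ]] [ 0.561087   -0.01120063  0.25120878] [-1.79969841e+02 -4.76338842e-02  1.59876746e+02]
```

View pics/w1.png

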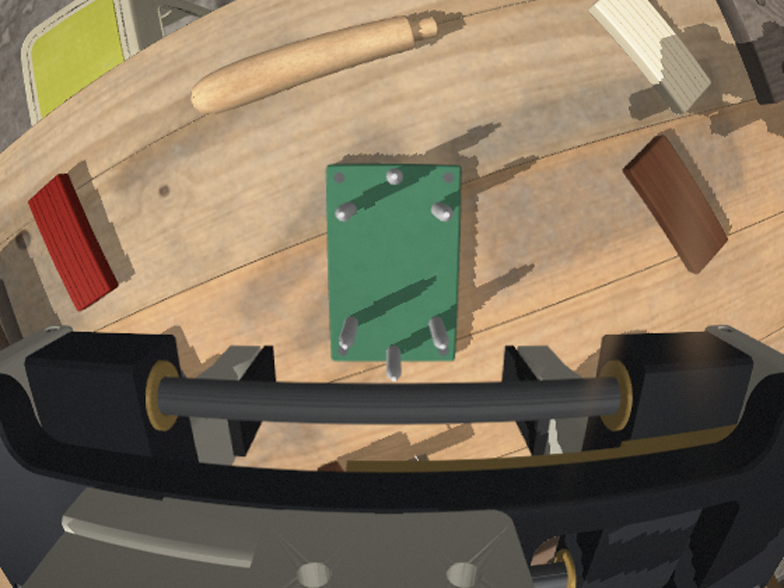

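The whole jig and its six posts are visible (board corners at about (328,166), (461,166), (455,360), (331,360)), with dark, red and pale strips also in view. I fit them here.

```bash
cat > m.py <<'E'
from h import *
def fit(P,u,v,zl,zh,rad=.14):
    u,v=round(u/1.4),round(v/1.4);s=P[v,u]
    m=(np.linalg.norm(P[...,:2]-s[:2],axis=-1)<rad)&(P[...,2]>zl)&(P[...,2]<zh)
    m=cv2.morphologyEx(m.astype(np.uint8),cv2.MORPH_OPEN,np.ones((3,3)))
    _,l=cv2.connectedComponents(m);q=P[l==l[v,u]]
    return len(q),rect(q),"z",np.median(q[:,2]).round(4)
E
python3 - <<'E'
from m import *
c=np.load("w1.npz");P=wcloud(c,c)
for k,p in dict(jig=(395,260),dark=(675,205),red=(72,242),pale=(650,50)).items(): print(k,fit(P,*p,.010,.023))
# posts: cluster near-vertical points above board
m=((P[...,2]>.03)&(P[...,2]<.085)&(np.linalg.norm(P[...,:2]-[.563,-.008],axis=-1)<.1)).astype(np.uint8)
n,l,st,ce=cv2.connectedComponentsWithStats(m)
for i in range(1,n):
    if st[i,4]>8:
        q=P[l==i];t=q[q[:,2]>q[:,2].max()-.006];print((ce[i]*1.4).round(),st[i,4],"all",q.mean(0).round(4),"top",t.mean(0).round(4))
E
```

```text
jig (12181, (array([563.6,  -7.3]), -20.2, 170.6, 110.9), 'z', np.float64(0.0168))
dark (3297, (array([597.6, 268.2]), 24.1, 131.2, 55.7), 'z', np.float64(0.0195))
red (2876, (array([ 425.2, -296.2]), 5.2, 130.1, 56.2), 'z', np.float64(0.0198))
pale (3015, (array([445.4, 291.8]), 25.8, 129.9, 55.9), 'z', np.float64(0.0195))
[394. 176.] 113 all [0.494  0.0186 0.0687] top [0.4939 0.0185 0.073 ]
[344. 212.] 146 all [ 0.5052 -0.0229  0.0641] top [ 0.5056 -0.0244  0.0731]
[442. 211.] 155 all [0.5289 0.042  0.0631] top [0.5301 0.0429 0.0725]
[347. 334.] 196 all [ 0.593  -0.0556  0.0575] top [ 0.595  -0.057   0.0728]
[439. 334.] 188 all [0.6172 0.0103 0.0567] top [0.6195 0.01   0.0729]
[393. 365.] 200 all [ 0.6293 -0.0314  0.0556] top [ 0.6313 -0.032   0.0731]
```

```bash
python3 - <<'E'
from h import *; from plant import r
plan(r.get_state(),.5977,.268,.10,24)
E
```

```text
turn [-0.000e+00 -3.000e-02 -4.416e+01] shift cm [-14.72  24.05  15.15]
```

```bash
python3 -m crank '[[[0,0,-7.4],[0,0,0],-1],[[0,0,-7.4],[0,0,0],-1],[[0,0,-7.4],[0,0,0],-1],[[0,0,-7.4],[0,0,0],-1],[[0,0,-7.3],[0,0,0],-1],[[0,0,-7.3],[0,0,0],-1]]'
python3 -m crank '[[[0,0,0],[-1.84,3.0,1.9],-1],[[0,0,0],[-1.84,3.0,1.9],-1],[[0,0,0],[-1.84,3.0,1.9],-1],[[0,0,0],[-1.84,3.0,1.9],-1],[[0,0,0],[-1.84,3.0,1.9],-1],[[0,0,0],[-1.84,3.0,1.9],-1],[[0,0,0],[-1.84,3.0,1.9],-1],[[0,0,0],[-1.84,3.0,1.9],-1]]'
python3 -m crank '[[[0,0,0],[0,0,0],-1],[[0,0,0],[0,0,0],-1]]'
python3 - <<'E'
from h import *; from plant import r
s=r.get_state();plan(s,.5977,.268,.030,24)
E
```

```text
time_s: 3.15
tcp_pos: [0.5611, -0.0121, 0.2519]
eef_rot: [180.0, 0.0, -155.7]
contact_force: [-0.5, -0.5, -0.1]
gripper_width: 0.0876
gripper_force: 0.0
time_s: 3.95
tcp_pos: [0.5984, 0.2684, 0.0993]
eef_rot: [180.0, 0.0, -156.0]
contact_force: [0.6, -0.6, -0.1]
gripper_width: 0.0876
gripper_force: 0.0
time_s: 4.15
tcp_pos: [0.5979, 0.2677, 0.0989]
eef_rot: [-180.0, -0.1, -155.9]
contact_force: [0.1, -0.2, 0.1]
gripper_width: 0.0875
gripper_force: 0.0
turn [-0.03 -0.09  0.08] shift cm [0.01 0.03 6.89]
```

```bash
python3 -m crank '[[[0,0,0],[0,0,2.5],-1],[[0,0,0],[0,0,2.5],-1],[[0,0,0],[0,0,1.9],-1],[[0,0,0],[0,0,0],-1],[[0,0,0],[0,0,0],1],[[0,0,0],[0,0,0],1],[[0,0,0],[0,0,0],1],[[0,0,0],[0,0,0],1]]' 25
python3 -m crank '[[[0,0,0],[0,0,0],1],[[0,0,0],[0,0,0],1],[[0,0,0],[0,0,0],1]]'
```

```text
time_s: 4.95
tcp_pos: [0.5986, 0.2687, 0.0317]
eef_rot: [180.0, 0.1, -155.9]
contact_force: [0.5, 0.8, 0.7]
gripper_width: 0.0614
gripper_force: 0.0
time_s: 5.25
tcp_pos: [0.5984, 0.2687, 0.0312]
eef_rot: [180.0, 0.0, -155.9]
contact_force: [-0.9, -0.6, 5.8]
gripper_width: 0.054
gripper_force: 25.0
```

```bash
python3 -m crank '[[[0,0,0],[0,0,-1.5],1],[[0,0,0],[0,0,-3],1],[[0,0,0],[0,0,-3],1],[[0,0,0],[0,0,-3],1],[[0,0,0],[0,0,-2],1],[[0,0,0],[0,0,0],1],[[0,0,0],[0,0,0],1]]'
python3 - <<'E'
from h import *; from plant import r
s=r.get_state();c=r.capture("wrist");np.savez("w2.npz",**c,eef_rot=s["eef_rot"],tcp_pos=s["tcp_pos"])
cv2.imwrite("pics/w2.png",cv2.resize(c["color"][:,:,::-1],(784,588),interpolation=cv2.INTER_CUBIC))
plan(s,.5632,-.0072,.15,-20.2)
E
```

```text
time_s: 5.95
tcp_pos: [0.598, 0.2685, 0.1564]
eef_rot: [180.0, 0.1, -155.9]
contact_force: [-0.4, -0.8, -1.3]
gripper_width: 0.0538
gripper_force: 25.0
turn [6.000e-02 4.000e-02 4.428e+01] shift cm [ -6.25 -27.08   0.64]
```

View pics/w2.png

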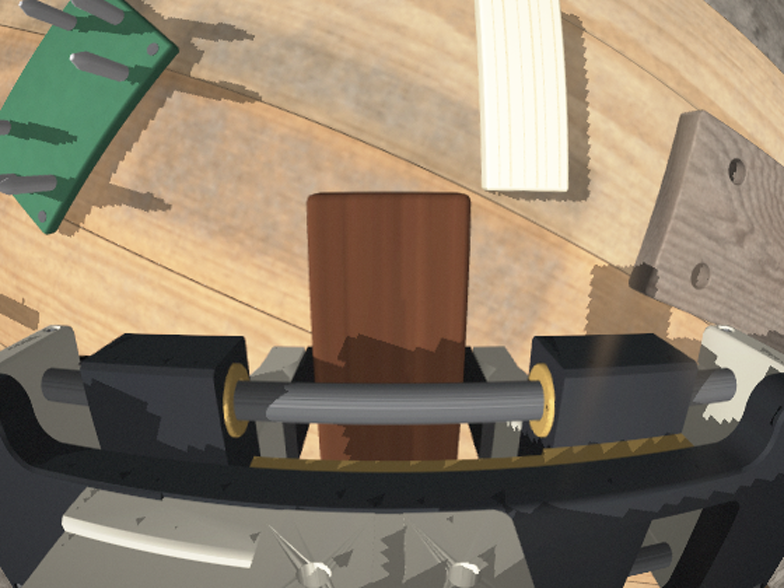

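The dark strip is held squarely, its near end edge at v≈193, u 308–470. Next I measure the end edge in the tool frame.

```bash
cat >> m.py <<'E'
def held(c,under):  # held strip, in tool axes (mm): end x and side y from the depth cloud
    I=dict(eef_rot=[0,0,0],tcp_pos=np.zeros(3));P=wcloud(c,I).reshape(-1,3)*1000
    q=P[(abs(P[:,2]-(under-18))<5)&(abs(P[:,1])<33)&(P[:,0]>25)&(P[:,0]<90)]
    e=np.percentile(q[:,0],99.5)
    bins=[(a,*(np.percentile(q[(q[:,0]>a)&(q[:,0]<a+8),1],[1,99])).round(1)) for a in(28,38,48)]
    print("n",len(q),"end x",e.round(1),"off x",(e-65).round(1),"z",np.median(q[:,2]).round(1),bins)
E
python3 - <<'E'
from m import *
held(np.load("w2.npz"),31)
E
```

```text
n 10001 end x 65.4 off x 0.4 z 11.4 [(28, np.float64(-25.4), np.float64(26.6)), (38, np.float64(-25.2), np.float64(26.8)), (48, np.float64(-25.3), np.float64(26.9))]
```

```bash
python3 -m crank '[[[0,0,7.4],[0,0,0],1],[[0,0,7.4],[0,0,0],1],[[0,0,7.4],[0,0,0],1],[[0,0,7.4],[0,0,0],1],[[0,0,7.4],[0,0,0],1],[[0,0,7.3],[0,0,0],1]]'
python3 -m crank '[[[0,0,0],[-0.8,-3.4,0],1],[[0,0,0],[-0.8,-3.4,0],1],[[0,0,0],[-0.8,-3.4,0],1],[[0,0,0],[-0.8,-3.4,0],1],[[0,0,0],[-0.8,-3.4,0],1],[[0,0,0],[-0.8,-3.4,0],1],[[0,0,0],[-0.8,-3.4,0],1],[[0,0,0],[-0.7,-3.3,0],1]]'
python3 -m crank '[[[0,0,0],[0,0,0],1],[[0,0,0],[0,0,0],1],[[0,0,0],[0,0,0],1]]'
python3 - <<'E'
from h import *; from plant import r
s=r.get_state();plan(s,.5633,-.0081,.047,-20.2)
E
```

```text
time_s: 6.6
tcp_pos: [0.5974, 0.2679, 0.1539]
eef_rot: [-179.9, -0.1, 159.5]
contact_force: [0.5, -0.5, -0.4]
gripper_width: 0.0537
gripper_force: 25.0
time_s: 7.4
tcp_pos: [0.5625, -0.0092, 0.1544]
eef_rot: [-179.9, -0.1, 159.8]
contact_force: [0.2, -0.0, -0.6]
gripper_width: 0.0539
gripper_force: 25.0
time_s: 7.7
tcp_pos: [0.5635, -0.0073, 0.155]
eef_rot: [-180.0, -0.0, 159.8]
contact_force: [-1.0, -0.1, -1.7]
gripper_width: 0.0535
gripper_force: 25.0
turn [-0.03 -0.05 -0.01] shift cm [-1.00e-02 -8.00e-02  1.08e+01]
```

```bash
python3 -m crank '[[[0,0,0],[0,-0.08,1.5],1],[[0,0,0],[0,0,2],1],[[0,0,0],[0,0,1.5],1],[[0,0,0],[0,0,1.5],1],[[0,0,0],[0,0,1.5],1],[[0,0,0],[0,0,1.2],1],[[0,0,0],[0,0,0.8],1],[[0,0,0],[0,0,0.5],1]]'
python3 -m crank '[[[0,0,0],[0,0,0.3],1],[[0,0,0],[0,0,0],1],[[0,0,0],[0,0,0],1]]'
```

```text
time_s: 8.5
tcp_pos: [0.5633, -0.008, 0.0498]
eef_rot: [-180.0, -0.0, 159.8]
contact_force: [0.1, -0.8, -1.0]
gripper_width: 0.0539
gripper_force: 25.0
time_s: 8.8
tcp_pos: [0.5637, -0.0083, 0.048]
eef_rot: [180.0, 0.0, 159.8]
contact_force: [0.4, 1.0, -1.3]
gripper_width: 0.0536
gripper_force: 25.0
```

```bash
python3 -m crank '[[[0,0,0],[0,0,0.15],1],[[0,0,0],[0,0,0],1],[[0,0,0],[0,0,0],-0.6],[[0,0,0],[0,0,0],-0.6],[[0,0,0],[0,0,0],-0.6],[[0,0,0],[0,0,0],-0.6]]'
python3 -m crank '[[[0,0,0],[0,0,-2],-0.6],[[0,0,0],[0,0,-4],-0.6],[[0,0,0],[0,0,-4],-0.6],[[0,0,0],[0,0,-4],-1],[[0,0,0],[0,0,-4],-1],[[0,0,0],[0,0,-2],-1],[[0,0,0],[0,0,0],-1],[[0,0,0],[0,0,0],-1]]'
python3 - <<'E'
from m import *; from plant import r
s=r.get_state();c=r.capture("wrist");np.savez("w3.npz",**c,eef_rot=s["eef_rot"],tcp_pos=s["tcp_pos"])
P=wcloud(c,s)
cv2.imwrite("pics/w3.png",cv2.resize(c["color"][60:300,150:420,::-1],None,fx=2,fy=2,interpolation=cv2.INTER_CUBIC))
m=(P[...,2]>.027)&(P[...,2]<.042)&(c["color"][...,0]>1.3*c["color"][...,2])&(np.linalg.norm(P[...,:2]-[.563,-.008],axis=-1)<.09)
print(rect(P[m]),np.median(P[m][:,2]),P[m][:,2].std())
plan(s,.4454,.2918,.10,25.8)
E
```

```text
time_s: 9.4
tcp_pos: [0.5634, -0.0084, 0.0461]
eef_rot: [180.0, 0.0, 159.8]
contact_force: [-0.1, 0.1, 1.1]
gripper_width: 0.0696
gripper_force: 0.0
time_s: 10.2
tcp_pos: [0.5632, -0.0083, 0.2462]
eef_rot: [180.0, 0.0, 159.8]
contact_force: [0.8, -0.2, -0.7]
gripper_width: 0.0874
gripper_force: 0.0
(array([567.1,  -8.9]), -20.0, 139.4, 53.9) 0.03481910463605167 0.000790428338101473
turn [ 4.000e-02  4.000e-02 -4.602e+01] shift cm [-2.46 32.14 14.62]
```

View pics/w3.png

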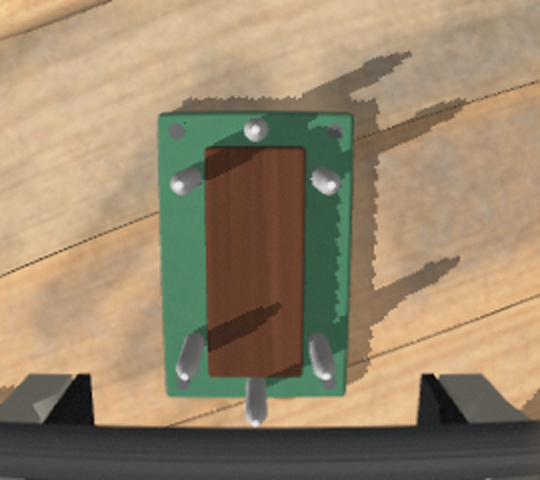

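The dark strip lies flat between the posts with even gaps (u 206–304, v 147–377). On to the pale strip.

```bash
python3 -m crank '[[[0,0,-7.7],[0,0,0],-1],[[0,0,-7.7],[0,0,0],-1],[[0,0,-7.7],[0,0,0],-1],[[0,0,-7.7],[0,0,0],-1],[[0,0,-7.6],[0,0,0],-1],[[0,0,-7.6],[0,0,0],-1]]'
python3 -m crank '[[[0,0,0],[-0.3,4.0,1.8],-1],[[0,0,0],[-0.3,4.0,1.8],-1],[[0,0,0],[-0.3,4.0,1.8],-1],[[0,0,0],[-0.3,4.0,1.8],-1],[[0,0,0],[-0.3,4.0,1.8],-1],[[0,0,0],[-0.3,4.0,1.8],-1],[[0,0,0],[-0.3,4.0,1.8],-1],[[0,0,0],[-0.3,4.1,1.8],-1]]'
python3 -m crank '[[[0,0,0],[0,0,0],-1],[[0,0,0],[0,0,0],-1],[[0,0,0],[0,0,0],-1]]'
python3 - <<'E'
from h import *; from plant import r
s=r.get_state();plan(s,.4454,.2918,.031,25.8)
E
```

```text
time_s: 10.85
tcp_pos: [0.5626, -0.0085, 0.2443]
eef_rot: [180.0, -0.2, -153.9]
contact_force: [0.0, 0.2, 0.6]
gripper_width: 0.0874
gripper_force: 0.0
time_s: 11.65
tcp_pos: [0.4439, 0.2917, 0.1001]
eef_rot: [-179.9, -0.1, -154.2]
contact_force: [0.8, 0.4, 0.6]
gripper_width: 0.0876
gripper_force: 0.0
time_s: 11.95
tcp_pos: [0.4452, 0.2903, 0.1016]
eef_rot: [-180.0, -0.1, -154.2]
contact_force: [0.6, -0.3, 0.6]
gripper_width: 0.0876
gripper_force: 0.0
turn [-0.04 -0.07 -0.02] shift cm [-0.08  0.13  7.06]
```

```bash
python3 -m crank '[[[0,0,0],[-0.08,0.13,2.5],-1],[[0,0,0],[0,0,2.5],-1],[[0,0,0],[0,0,2.05],-1],[[0,0,0],[0,0,0],-1],[[0,0,0],[0,0,0],1],[[0,0,0],[0,0,0],1],[[0,0,0],[0,0,0],1],[[0,0,0],[0,0,0],1]]' 25
python3 -m crank '[[[0,0,0],[0,0,0],1],[[0,0,0],[0,0,0],1],[[0,0,0],[0,0,0],1]]'
python3 -m crank '[[[0,0,0],[0,0,-1.5],1],[[0,0,0],[0,0,-3],1],[[0,0,0],[0,0,-3],1],[[0,0,0],[0,0,-3],1],[[0,0,0],[0,0,-3],1],[[0,0,0],[0,0,0],1],[[0,0,0],[0,0,0],1],[[0,0,0],[0,0,0],1]]'
python3 - <<'E'
from m import *; from plant import r
s=r.get_state();c=r.capture("wrist");held(c,31)
plan(s,.5633,-.0081,.16,-20.2)
E
```

```text
time_s: 12.75
tcp_pos: [0.4459, 0.293, 0.0325]
eef_rot: [180.0, 0.1, -154.2]
contact_force: [0.2, -0.8, 0.0]
gripper_width: 0.0611
gripper_force: 0.0
time_s: 13.05
tcp_pos: [0.4457, 0.2929, 0.0322]
eef_rot: [180.0, 0.0, -154.2]
contact_force: [-1.8, -0.6, 6.7]
gripper_width: 0.0539
gripper_force: 25.0
time_s: 13.85
tcp_pos: [0.4449, 0.2921, 0.1655]
eef_rot: [-180.0, -0.1, -154.2]
contact_force: [-0.7, -0.5, -1.2]
gripper_width: 0.0535
gripper_force: 25.0
n 9968 end x 65.7 off x 0.7 z 12.4 [(28, np.float64(-25.6), np.float64(26.7)), (38, np.float64(-25.2), np.float64(26.8)), (48, np.float64(-25.3), np.float64(27.0))]
turn [-0.06 -0.08 45.97] shift cm [-21.48 -24.08   0.55]
```

```bash
python3 -m crank '[[[0,0,7.7],[0,0,0],1],[[0,0,7.7],[0,0,0],1],[[0,0,7.7],[0,0,0],1],[[0,0,7.7],[0,0,0],1],[[0,0,7.6],[0,0,0],1],[[0,0,7.6],[0,0,0],1]]'
python3 -m crank '[[[0,0,0],[-2.7,-3.0,0],1],[[0,0,0],[-2.7,-3.0,0],1],[[0,0,0],[-2.7,-3.0,0],1],[[0,0,0],[-2.7,-3.0,0],1],[[0,0,0],[-2.7,-3.0,0],1],[[0,0,0],[-2.7,-3.0,0],1],[[0,0,0],[-2.7,-3.0,0],1],[[0,0,0],[-2.6,-3.1,0],1]]'
python3 -m crank '[[[0,0,0],[0,0,0],1],[[0,0,0],[0,0,0],1],[[0,0,0],[0,0,0],1]]'
python3 - <<'E'
from h import *; from plant import r
s=r.get_state();plan(s,.5636,-.0082,.065,-20.2)
E
```

```text
time_s: 14.5
tcp_pos: [0.445, 0.2921, 0.1652]
eef_rot: [-179.9, -0.0, 159.5]
contact_force: [-0.0, 0.3, -0.7]
gripper_width: 0.0537
gripper_force: 25.0
time_s: 15.3
tcp_pos: [0.5639, -0.0095, 0.1652]
eef_rot: [-179.9, -0.1, 159.8]
contact_force: [0.7, 0.4, -1.1]
gripper_width: 0.0536
gripper_force: 25.0
time_s: 15.6
tcp_pos: [0.5634, -0.0076, 0.1656]
eef_rot: [-179.9, -0.1, 159.8]
contact_force: [-0.4, 0.8, -1.4]
gripper_width: 0.0538
gripper_force: 25.0
turn [-0.05 -0.08 -0.02] shift cm [-0.04 -0.05 10.06]
```

```bash
python3 -m crank '[[[0,0,0],[-0.04,-0.05,1.5],1],[[0,0,0],[0,0,2],1],[[0,0,0],[0,0,1.5],1],[[0,0,0],[0,0,1.5],1],[[0,0,0],[0,0,1.5],1],[[0,0,0],[0,0,1.0],1],[[0,0,0],[0,0,0.5],1],[[0,0,0],[0,0,0.3],1]]'
python3 -m crank '[[[0,0,0],[0,0,0.2],1],[[0,0,0],[0,0,0],1],[[0,0,0],[0,0,0],1]]'
```

```text
time_s: 16.4
tcp_pos: [0.5641, -0.0079, 0.0683]
eef_rot: [-180.0, -0.0, 159.8]
contact_force: [-0.5, 0.4, -1.4]
gripper_width: 0.0534
gripper_force: 25.0
time_s: 16.7
tcp_pos: [0.5645, -0.0084, 0.067]
eef_rot: [180.0, 0.0, 159.8]
contact_force: [0.5, -0.0, -1.2]
gripper_width: 0.0537
gripper_force: 25.0
```

```bash
python3 -m crank '[[[0,0,0],[0,0,0.15],1],[[0,0,0],[0,0,0],1],[[0,0,0],[0,0,0],-0.6],[[0,0,0],[0,0,0],-0.6],[[0,0,0],[0,0,0],-0.6],[[0,0,0],[0,0,0],-0.6]]'
python3 -m crank '[[[0,0,0],[0,0,-2],-0.6],[[0,0,0],[0,0,-4],-0.6],[[0,0,0],[0,0,-4],-0.6],[[0,0,0],[0,0,-4],-1],[[0,0,0],[0,0,-4],-1],[[0,0,0],[0,0,0],-1],[[0,0,0],[0,0,0],-1],[[0,0,0],[0,0,0],-1]]'
python3 - <<'E'
from m import *; from plant import r
s=r.get_state();c=r.capture("wrist");P=wcloud(c,s)
cv2.imwrite("pics/w4.png",cv2.resize(c["color"][60:300,150:420,::-1],None,fx=2,fy=2,interpolation=cv2.INTER_CUBIC))
Q=P[(P[...,2]>.047)&(P[...,2]<.058)&(c["color"].min(-1)>120)&(np.linalg.norm(P[...,:2]-[.563,-.008],axis=-1)<.06)]
A=np.c_[Q[:,:2],np.ones(len(Q))];print(np.linalg.lstsq(A,Q[:,2],rcond=None)[0],np.median(Q[:,2]))
plan(s,.4254,-.2965,.10,5.5)
E
```

```text
time_s: 17.3
tcp_pos: [0.5642, -0.0085, 0.0651]
eef_rot: [180.0, 0.0, 159.8]
contact_force: [0.1, 0.5, 1.3]
gripper_width: 0.0699
gripper_force: 0.0
time_s: 18.1
tcp_pos: [0.5635, -0.0085, 0.2442]
eef_rot: [-180.0, -0.1, 159.8]
contact_force: [0.0, -0.2, -0.1]
gripper_width: 0.0878
gripper_force: 0.0
[ 8.01986688e-04 -9.06037329e-05  5.24055512e-02] 0.05286491513186595
turn [-1.000e-02 -8.000e-02 -2.573e+01] shift cm [ 16.51 -27.34  14.42]
```

View pics/w4.png

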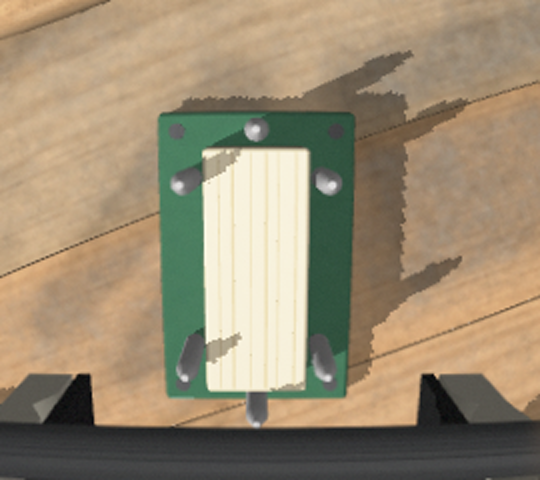

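The pale strip is flat (u 204–310, v 148–390), evenly between the posts. Now the red one.

```bash
python3 -m crank '[[[0,0,-6.4],[0,0,0],-1],[[0,0,-6.4],[0,0,0],-1],[[0,0,-6.4],[0,0,0],-1],[[0,0,-6.5],[0,0,0],-1]]'
python3 -m crank '[[[0,0,0],[2.06,-3.4,1.8],-1],[[0,0,0],[2.06,-3.4,1.8],-1],[[0,0,0],[2.06,-3.4,1.8],-1],[[0,0,0],[2.06,-3.4,1.8],-1],[[0,0,0],[2.06,-3.4,1.8],-1],[[0,0,0],[2.06,-3.4,1.8],-1],[[0,0,0],[2.06,-3.4,1.8],-1],[[0,0,0],[2.1,-3.5,1.8],-1]]'
python3 -m crank '[[[0,0,0],[0,0,0],-1],[[0,0,0],[0,0,0],-1],[[0,0,0],[0,0,0],-1]]'
python3 - <<'E'
from h import *; from plant import r
s=r.get_state();plan(s,.4254,-.2965,.031,5.5)
E
```

```text
time_s: 18.55
tcp_pos: [0.5636, -0.0086, 0.2436]
eef_rot: [-180.0, -0.2, -174.3]
contact_force: [-0.2, 0.1, -0.3]
gripper_width: 0.0874
gripper_force: 0.0
time_s: 19.35
tcp_pos: [0.4243, -0.2971, 0.0994]
eef_rot: [180.0, -0.1, -174.5]
contact_force: [1.5, -0.1, 0.2]
gripper_width: 0.088
gripper_force: 0.0
time_s: 19.65
tcp_pos: [0.4261, -0.2957, 0.1009]
eef_rot: [180.0, -0.0, -174.5]
contact_force: [-0.1, 0.1, -0.3]
gripper_width: 0.0874
gripper_force: 0.0
turn [ 0.   -0.02 -0.  ] shift cm [ 0.08 -0.07  6.99]
```

```bash
python3 -m crank '[[[0,0,0],[0.08,-0.07,2.5],-1],[[0,0,0],[0,0,2.5],-1],[[0,0,0],[0,0,2.0],-1],[[0,0,0],[0,0,0],-1],[[0,0,0],[0,0,0],1],[[0,0,0],[0,0,0],1],[[0,0,0],[0,0,0],1],[[0,0,0],[0,0,0],1]]' 25
python3 -m crank '[[[0,0,0],[0,0,0],1],[[0,0,0],[0,0,0],1],[[0,0,0],[0,0,0],1]]'
python3 -m crank '[[[0,0,0],[0,0,-1.5],1],[[0,0,0],[0,0,-3],1],[[0,0,0],[0,0,-3],1],[[0,0,0],[0,0,-3],1],[[0,0,0],[0,0,-3],1],[[0,0,0],[0,0,0],1],[[0,0,0],[0,0,0],1],[[0,0,0],[0,0,0],1]]'
python3 - <<'E'
from m import *; from plant import r
s=r.get_state();c=r.capture("wrist");held(c,31)
plan(s,.5633,-.0081,.16,-20.2)
E
```

```text
time_s: 20.45
tcp_pos: [0.4257, -0.2968, 0.032]
eef_rot: [-180.0, 0.1, -174.5]
contact_force: [-0.5, 0.1, 0.3]
gripper_width: 0.0614
gripper_force: 0.0
time_s: 20.75
tcp_pos: [0.4254, -0.2969, 0.0317]
eef_rot: [-180.0, 0.0, -174.5]
contact_force: [-1.0, 1.6, 6.6]
gripper_width: 0.0538
gripper_force: 25.0
time_s: 21.55
tcp_pos: [0.4242, -0.2965, 0.165]
eef_rot: [179.9, -0.1, -174.5]
contact_force: [-1.1, 0.8, -1.1]
gripper_width: 0.0533
gripper_force: 25.0
n 9891 end x 65.3 off x 0.3 z 11.9 [(28, np.float64(-25.3), np.float64(26.9)), (38, np.float64(-25.0), np.float64(27.0)), (48, np.float64(-25.0), np.float64(27.1))]
turn [ 0.04 -0.1  25.66] shift cm [-3.09 31.86  0.5 ]
```

```bash
python3 -m crank '[[[0,0,6.4],[0,0,0],1],[[0,0,6.4],[0,0,0],1],[[0,0,6.4],[0,0,0],1],[[0,0,6.5],[0,0,0],1]]'
python3 -m crank '[[[0,0,0],[-0.4,4.0,0],1],[[0,0,0],[-0.4,4.0,0],1],[[0,0,0],[-0.4,4.0,0],1],[[0,0,0],[-0.4,4.0,0],1],[[0,0,0],[-0.4,4.0,0],1],[[0,0,0],[-0.4,4.0,0],1],[[0,0,0],[-0.4,4.0,0],1],[[0,0,0],[-0.3,3.9,0],1]]'
python3 -m crank '[[[0,0,0],[0,0,0],1],[[0,0,0],[0,0,0],1],[[0,0,0],[0,0,0],1]]'
python3 - <<'E'
from h import *; from plant import r
s=r.get_state();plan(s,.5633,-.0082,.083,-20.2)
E
```

```text
time_s: 22.0
tcp_pos: [0.4245, -0.2966, 0.1647]
eef_rot: [-180.0, -0.1, 159.5]
contact_force: [0.5, -0.0, -1.5]
gripper_width: 0.0535
gripper_force: 25.0
time_s: 22.8
tcp_pos: [0.5644, -0.0066, 0.1647]
eef_rot: [-179.9, -0.1, 159.8]
contact_force: [0.2, -0.0, -0.7]
gripper_width: 0.0537
gripper_force: 25.0
time_s: 23.1
tcp_pos: [0.5636, -0.0086, 0.165]
eef_rot: [-179.9, -0.1, 159.8]
contact_force: [-0.2, 0.1, -0.5]
gripper_width: 0.0535
gripper_force: 25.0
turn [-0.07 -0.1  -0.03] shift cm [0.04 0.03 8.2 ]
```

```bash
python3 -m crank '[[[0,0,0],[0.04,0.03,1.5],1],[[0,0,0],[0,0,2],1],[[0,0,0],[0,0,1.5],1],[[0,0,0],[0,0,1.2],1],[[0,0,0],[0,0,0.8],1],[[0,0,0],[0,0,0.5],1],[[0,0,0],[0,0,0.3],1],[[0,0,0],[0,0,0.2],1]]'
python3 -m crank '[[[0,0,0],[0,0,0.1],1],[[0,0,0],[0,0,0],1],[[0,0,0],[0,0,0],1]]'
```

```text
time_s: 23.9
tcp_pos: [0.5644, -0.0077, 0.0862]
eef_rot: [180.0, 0.0, 159.8]
contact_force: [0.3, -0.2, -0.4]
gripper_width: 0.0537
gripper_force: 25.0
time_s: 24.2
tcp_pos: [0.5643, -0.0076, 0.0854]
eef_rot: [180.0, 0.0, 159.8]
contact_force: [0.2, -0.5, -0.9]
gripper_width: 0.0536
gripper_force: 25.0
```

```bash
python3 -m crank '[[[0,0,0],[0,0,0.1],1],[[0,0,0],[0,0,0.1],1],[[0,0,0],[0,0,0],1],[[0,0,0],[0,0,0],-0.6],[[0,0,0],[0,0,0],-0.6],[[0,0,0],[0,0,0],-0.6],[[0,0,0],[0,0,0],-0.6]]'
python3 -m crank '[[[0,0,0],[0,0,-2],-0.6],[[0,0,0],[0,0,-4],-0.6],[[0,0,0],[0,0,-4],-0.6],[[0,0,0],[0,0,-4],-1],[[0,0,0],[0,0,-2],-1],[[0,0,0],[0,0,0],-1],[[0,0,0],[0,0,0],-1],[[0,0,0],[0,0,0],-1]]'
python3 - <<'E'
from m import *; from plant import r
s=r.get_state();c=r.capture("wrist");P=wcloud(c,s)
cv2.imwrite("pics/w5.png",cv2.resize(c["color"][60:300,150:420,::-1],None,fx=2,fy=2,interpolation=cv2.INTER_CUBIC))
C=c["color"].astype(int)
Q=P[(P[...,2]>.062)&(P[...,2]<.078)&(C[...,0]>2*C[...,2])&(np.linalg.norm(P[...,:2]-[.563,-.008],axis=-1)<.06)]
A=np.c_[Q[:,:2],np.ones(len(Q))];print(np.linalg.lstsq(A,Q[:,2],rcond=None)[0],np.median(Q[:,2]))
plan(s,.610,-.260,.22,4.5)
E
```

```text
time_s: 24.9
tcp_pos: [0.5642, -0.0077, 0.0832]
eef_rot: [180.0, 0.0, 159.8]
contact_force: [0.1, 0.5, 0.6]
gripper_width: 0.0696
gripper_force: 0.0
time_s: 25.7
tcp_pos: [0.5635, -0.0078, 0.2419]
eef_rot: [-180.0, -0.1, 159.8]
contact_force: [0.3, 1.4, -0.4]
gripper_width: 0.0874
gripper_force: 0.0
[0.00146666 0.00068342 0.07003962] 0.07086626956668954
turn [-2.000e-02 -1.000e-01 -2.473e+01] shift cm [ -2.66 -25.51   2.19]
```

View pics/w5.png

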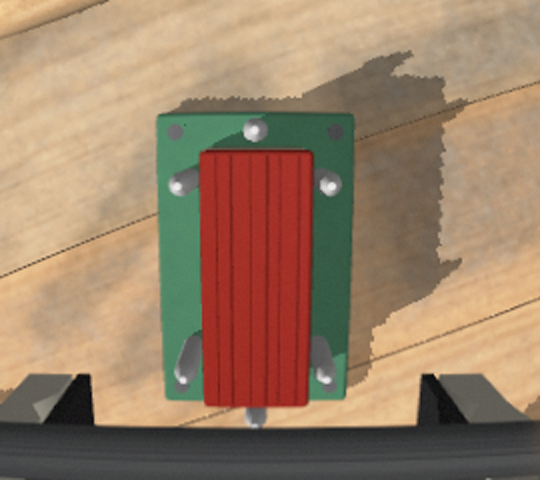

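The red strip is flat and evenly seated (u 201–313, v 151–405). Now over to the block.

```bash
python3 -m crank '[[[0,0,-6.2],[0,0,0],-1],[[0,0,-6.2],[0,0,0],-1],[[0,0,-6.2],[0,0,0],-1],[[0,0,-6.1],[0,0,0],-1]]'
python3 -m crank '[[[0,0,0],[-0.4,-4.2,0],-1],[[0,0,0],[-0.4,-4.2,0],-1],[[0,0,0],[-0.5,-4.3,0],-1],[[0,0,0],[-0.5,-4.3,0],-1],[[0,0,0],[-0.4,-4.3,0],-1],[[0,0,0],[-0.4,-4.2,0],-1],[[0,0,0],[0,0,0],-1],[[0,0,0],[0,0,0],-1]]'
python3 - <<'E'
from h import *; from plant import r
s=r.get_state();c=r.capture("wrist");np.savez("w6.npz",**c,eef_rot=s["eef_rot"],tcp_pos=s["tcp_pos"])
cv2.imwrite("pics/w6.png",cv2.resize(c["color"][:,:,::-1],(784,588),interpolation=cv2.INTER_CUBIC))
E
```

```text
time_s: 26.15
tcp_pos: [0.5637, -0.0078, 0.2418]
eef_rot: [-180.0, -0.1, -175.3]
contact_force: [-0.4, 0.2, 0.4]
gripper_width: 0.0878
gripper_force: 0.0
time_s: 26.95
tcp_pos: [0.6093, -0.2609, 0.241]
eef_rot: [180.0, -0.2, -175.6]
contact_force: [-0.1, -0.5, -0.8]
gripper_width: 0.0877
gripper_force: 0.0
```

View pics/w6.png

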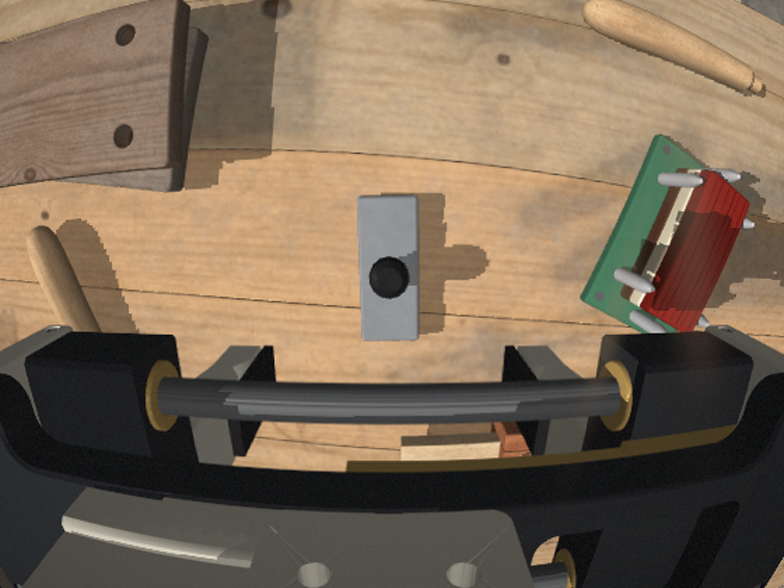

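The block is at u 359–419, v 195–340, and its knob at (389,277), clear of everything for the fingers. Now its position.

```bash
python3 - <<'E'
from m import *; from plant import r
c=np.load("w6.npz");P=wcloud(c,c)
print(fit(P,389,220,.010,.024))
Q=P[(P[...,2]>.046)&(P[...,2]<.062)&(np.linalg.norm(P[...,:2]-[.61,-.26],axis=-1)<.05)]
print(len(Q),cv2.minEnclosingCircle((Q[:,:2]*1000).astype(np.float32)),Q.mean(0))
E
```

```text
(3745, (array([ 609.9, -259.9]), 5.5, 120.6, 48.3), 'z', np.float64(0.0197))
649 ((609.8151245117188, -259.9097900390625), 14.861238479614258) [ 0.60884463 -0.25988398  0.05431193]
```

```bash
python3 - <<'E'
from h import *; from plant import r
s=r.get_state();plan(s,.6098,-.2605,.049,5.5)
E
```

```text
turn [ 0.04 -0.13 -1.07] shift cm [-0.03 -0.05 19.26]
```

```bash
python3 -m crank '[[[0,0,-1.1],[0,0,0],-1],[[0,0,0],[0,-0.05,4],-1],[[0,0,0],[0,0,4],-1],[[0,0,0],[0,0,4],-1],[[0,0,0],[0,0,3],-1],[[0,0,0],[0,0,2],-1],[[0,0,0],[0,0,1.2],-1],[[0,0,0],[0,0,0.9],-1]]' 30
python3 -m crank '[[[0,0,0],[0,0,0.1],-1],[[0,0,0],[0,0,0],1],[[0,0,0],[0,0,0],1],[[0,0,0],[0,0,0],1],[[0,0,0],[0,0,0],1],[[0,0,0],[0,0,0],1],[[0,0,0],[0,0,0],1],[[0,0,0],[0,0,0],1]]'
python3 -m crank '[[[0,0,0],[0,0,0],1],[[0,0,0],[0,0,0],1],[[0,0,0],[0,0,0],1]]'
```

```text
time_s: 27.8
tcp_pos: [0.6102, -0.2595, 0.0516]
eef_rot: [-180.0, -0.0, -174.3]
contact_force: [1.0, 0.6, 1.0]
gripper_width: 0.0874
gripper_force: 0.0
time_s: 28.6
tcp_pos: [0.61, -0.2604, 0.0511]
eef_rot: [-180.0, 0.0, -174.4]
contact_force: [-0.1, -0.4, -0.0]
gripper_width: 0.0371
gripper_force: 0.0
time_s: 28.9
tcp_pos: [0.61, -0.2605, 0.051]
eef_rot: [-180.0, -0.0, -174.4]
contact_force: [0.3, -1.5, -0.1]
gripper_width: 0.0287
gripper_force: 30.0
```

```bash
python3 -m crank '[[[0,0,0],[0,0,-1],1],[[0,0,0],[0,0,-2.5],1],[[0,0,0],[0,0,-3],1],[[0,0,0],[0,0,-3],1],[[0,0,0],[0,0,-3],1],[[0,0,0],[0,0,-2],1],[[0,0,0],[0,0,0],1],[[0,0,0],[0,0,0],1]]'
python3 - <<'E'
from m import *; from plant import r
s=r.get_state();c=r.capture("wrist")
P=wcloud(c,dict(eef_rot=[0,0,0],tcp_pos=np.zeros(3)))*1000
Q=P[(abs(P[...,2]-32)<6)&(abs(P[...,1])<32)&(P[...,0]>15)&(P[...,0]<80)]
print(s["gripper_width"],rect(Q),np.percentile(Q[:,0],99.5),np.polyfit(Q[:,0],Q[:,2],1),np.median(Q[:,2]))
plan(s,.5633,-.0081,.19,-20.2)
E
```

```text
time_s: 29.7
tcp_pos: [0.6095, -0.26, 0.1957]
eef_rot: [180.0, -0.0, -174.4]
contact_force: [-0.5, 1.3, -4.0]
gripper_width: 0.0288
gripper_force: 30.0
0.028802391738321206 (array([37483.4,  1100. ]), -90.0, 48498.6, 44941.6) 59.775767436214785 [1.06598661e-02 3.10044905e+01] 31.340058777237637
turn [ 5.000e-02 -2.000e-02  2.577e+01] shift cm [13.03 22.05  0.57]
```

```bash
python3 -m crank '[[[0,0,5.2],[0,0,0],1],[[0,0,5.2],[0,0,0],1],[[0,0,5.2],[0,0,0],1],[[0,0,5.1],[0,0,0],1],[[0,0,5.1],[0,0,0],1]]'
python3 -m crank '[[[0,0,0],[1.6,2.7,0],1],[[0,0,0],[1.6,2.7,0],1],[[0,0,0],[1.6,2.7,0],1],[[0,0,0],[1.6,2.8,0],1],[[0,0,0],[1.6,2.8,0],1],[[0,0,0],[1.7,2.8,0],1],[[0,0,0],[1.7,2.8,0],1],[[0,0,0],[1.6,2.7,0],1]]'
python3 -m crank '[[[0,0,0],[0,0,0],1],[[0,0,0],[0,0,0],1],[[0,0,0],[0,0,0],1]]'
python3 - <<'E'
from h import *; from plant import r
s=r.get_state();plan(s,.5633,-.0081,.120,-20.2)
E
```

```text
time_s: 30.25
tcp_pos: [0.609, -0.2601, 0.1937]
eef_rot: [-180.0, -0.2, 159.6]
contact_force: [-0.2, 0.1, -4.4]
gripper_width: 0.0285
gripper_force: 30.0
time_s: 31.05
tcp_pos: [0.5626, -0.0079, 0.1942]
eef_rot: [-179.9, -0.2, 159.8]
contact_force: [0.5, 0.2, -3.9]
gripper_width: 0.0288
gripper_force: 30.0
time_s: 31.35
tcp_pos: [0.5636, -0.0095, 0.1951]
eef_rot: [-179.9, -0.1, 159.8]
contact_force: [0.3, -0.0, -3.8]
gripper_width: 0.029
gripper_force: 30.0
turn [-0.07 -0.09 -0.03] shift cm [0.08 0.12 7.51]
```

```bash
python3 -m crank '[[[0,0,0],[0.08,0.12,1.5],1],[[0,0,0],[0,0,2],1],[[0,0,0],[0,0,1.5],1],[[0,0,0],[0,0,1],1],[[0,0,0],[0,0,0.5],1],[[0,0,0],[0,0,0.4],1],[[0,0,0],[0,0,0.3],1],[[0,0,0],[0,0,0],1]]'
python3 -m crank '[[[0,0,0],[0,0,0.15],1],[[0,0,0],[0,0,0],1],[[0,0,0],[0,0,0],1]]'
```

```text
time_s: 32.15
tcp_pos: [0.5638, -0.0077, 0.1241]
eef_rot: [180.0, 0.0, 159.8]
contact_force: [-0.5, -0.2, -3.7]
gripper_width: 0.0286
gripper_force: 30.0
time_s: 32.45
tcp_pos: [0.5638, -0.0075, 0.1228]
eef_rot: [180.0, 0.0, 159.8]
contact_force: [0.4, -0.1, -3.6]
gripper_width: 0.029
gripper_force: 30.0
```

```bash
python3 -m crank '[[[0,0,0],[0,0,0.1],1],[[0,0,0],[0,0,0.1],1],[[0,0,0],[0,0,0.05],1],[[0,0,0],[0,0,0],1],[[0,0,0],[0,0,0],1]]'
```

```text
time_s: 32.95
tcp_pos: [0.5637, -0.0076, 0.12]
eef_rot: [-180.0, -0.0, 159.8]
contact_force: [-0.5, 0.2, -4.7]
gripper_width: 0.0289
gripper_force: 30.0
```

```bash
python3 -m crank '[[[0,0,0],[0,0,0.05],1],[[0,0,0],[0,0,0.05],1],[[0,0,0],[0,0,0],1],[[0,0,0],[0,0,0],1]]'
```

```text
time_s: 33.35
tcp_pos: [0.5637, -0.0076, 0.12]
eef_rot: [180.0, 0.0, 159.8]
contact_force: [-2.9, 0.2, 5.9]
gripper_width: 0.0284
gripper_force: 30.0
```

In contact; releasing.

```bash
python3 -m crank '[[[0,0,0],[0,0,-0.05],1],[[0,0,0],[0,0,0],-0.4],[[0,0,0],[0,0,0],-0.4],[[0,0,0],[0,0,0],-0.4],[[0,0,0],[0,0,0],-0.4],[[0,0,0],[0,0,0],-0.4],[[0,0,0],[0,0,0],-0.4]]'
python3 -m crank '[[[0,0,0],[0,0,-2],-0.4],[[0,0,0],[0,0,-3],-0.4],[[0,0,0],[0,0,-4],-0.4],[[0,0,0],[0,0,-4],-0.4],[[0,0,0],[0,0,-2],-0.4],[[0,0,0],[0,0,0],-0.4],[[0,0,0],[0,0,0],-0.4],[[0,0,0],[0,0,0],-0.4]]'
python3 - <<'E'
from m import *; from plant import r
s=r.get_state();c=r.capture("wrist");P=wcloud(c,s)
cv2.imwrite("pics/w7.png",cv2.resize(c["color"][60:300,120:450,::-1],None,fx=2,fy=2,interpolation=cv2.INTER_CUBIC))
C=c["color"].astype(int)
m=(P[...,2]>.082)&(P[...,2]<.095)&(np.linalg.norm(P[...,:2]-[.563,-.008],axis=-1)<.075)
Q=P[m];A=np.c_[Q[:,:2],np.ones(len(Q))];print(rect(Q),np.linalg.lstsq(A,Q[:,2],rcond=None)[0],np.median(Q[:,2]))
E
```

```text
time_s: 34.05
tcp_pos: [0.5638, -0.0076, 0.1195]
eef_rot: [180.0, 0.0, 159.8]
contact_force: [-0.1, -0.3, -0.2]
gripper_width: 0.061
gripper_force: 0.0
time_s: 34.85
tcp_pos: [0.5631, -0.0077, 0.2684]
eef_rot: [-180.0, -0.1, 159.8]
contact_force: [-0.5, 0.3, 0.7]
gripper_width: 0.0611
gripper_force: 0.0
(array([563.7,  -6.7]), -20.2, 119.8, 48.2) [ 0.00067135 -0.00174241  0.08836279] 0.08880503120354669
```

View pics/w7.png

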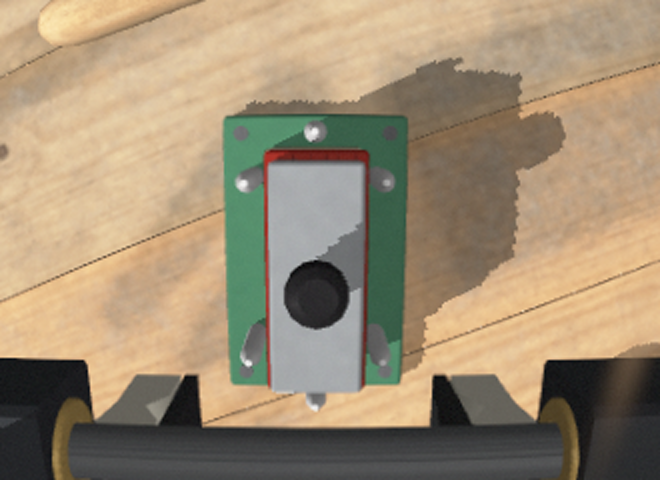

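The block lies flat and centred on the red strip (u 267–366, v 160–390). The measured centre is (563.7, −6.7) mm, yaw −20.2°, tilt about 0.002 rad, and the gripper is well clear. Handing in.

```bash
python3 -c "
from plant import r
print(r.close_job())"
```

```text
the job is handed in; nothing more can be done
None
```

The job is handed in: dark, pale and red strips and the pressing block are stacked flat and centred in the jig, everything is released, and the gauge, bowl and stool leg were never touched; it took about 35 s of the 118 s allowed, and no verdict came back.

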